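Demould the larger shoe heel

ROBOT

A 7-joint arm with a two-finger parallel gripper is mounted at the origin on the work surface. World frame = base frame: x ahead of the robot, y to its left, z up, the work surface at z = 0. Lengths are in m, angles in rad, forces in N, time in s.
With the tool pointing down it reaches from about 0.4 to 0.875 m from the base axis. Payload 19.3 kg.
Tool frame: the origin (TCP) lies midway between the tips of the shut fingers; the grasp point (between the pads) lies 19 mm behind it; z points along the fingers, y is the direction in which the jaws open and shut (so a half turn about z gives the same grasp; the last joint's range is limited). The gripper opens to 85 mm and grips with 20 to 120 N. Pads are 22 mm wide; open, the fingers measure 114 mm over their backs; the gripper's body (76 mm by 85 mm) begins 54 mm behind the grasp point. The pads swing forward as they close: fully open they stand 13 mm farther back than shut.
Start: joints at [-1.268, 0.521, -0.036, 1.599, 0.021, 1.021, -0.113], TCP at [0.228, 0.582, 0.231] pointing down, gripper open.
Joint ranges: [-2.91, 2.91], [-0.3, 2.13], [-1.5, 1.42], [0.17, 2.43], [-1.26, 4.41], [0.16, 1.93], [-2.52, 2.52]. Speed limits (rad/s): [1.89, 1.89, 2.39, 2.39, 3.01, 3.01, 3.01].

INTERFACE

Orientations are given as [roll, pitch, yaw] about the fixed x, y, z axes, in that order (R = Rz(yaw) Ry(pitch) Rx(roll)).
In Python, from workcell import bot gives the robot as it stands.
- The arm moves only by the tool servo_tool, never from a script. Its argument "plan" is a list of rows, each a list of 5 numbers: the shift along the world's x, y, z in mm, then the turn about the world's z in rad, then the gripper's target within -1 to 1 (shut at 1, half-way at 0, fully open at -1). In form: [[tx, ty, tz, yaw, jaw], ...]. A call has exactly 10 rows; each row is the pose to reach, as a shift and turn from the pose commanded when the call began; what a row does not reach only later rows make up. A row lasts 1/12 s, in which the tool goes at most 41.7 mm and 7.16 degrees, less where a joint would pass 70% of its speed; a pose out of reach is approached as far as the arm can. A call with a gripper value outside its range is refused whole. The fingers move at their own pace and stop on an object; "squeeze" is the grip in N (left out, the last holds). Time passes only in rows, so rows that repeat a pose let the fingers close, or fill a call up. It gives the time, the measured TCP pose, the force and the opening at its end, in the units of the state.
- bot.observe(): the state, without advancing time (a new reading comes with each control period).
- bot.grab_frame(name): name is "side" or "top"; returns the picture (384x512x3 uint8, blue, green, red); there is no depth.
- bot.calibration(name): a dict with "fx", "fy", "cx", "cy" (pixels), "k1" (the pictures are not rectified: a ray, as slopes to the right and down, at radius r is drawn at 1 + k1 r^2 times it, then the intrinsics apply), "T" (4x4, takes a point from camera to world coordinates). Camera axes: x right, y down, z forward; pixel columns grow to the right and rows downward; lengths in m; the calibration is good to about 2 mm. A picture is of the moment at which its call begins. calibration takes no time and is no camera call.
- bot.job_done(): hands the job in, once; it reports no verdict.
The state is a dict: "clock": time; "qpos": joint angles; "qd": joint speeds; "joint_efforts": joint torques, N m; "position": TCP position; "tool_rot": TCP orientation; "force": force on the tool from outside, world axes, zero at the start; "moment": the same for the moment, N m; "grip_width": finger opening in m.
Only numpy, scipy, OpenCV 4.12 (cv2) and the standard library are available. Lean on these libraries where they do the work, as an engineer would, in place of code of your own. Each camera call takes 0.05 s, during which the arm holds its last target.

TASK

Two black moulded shoe heels sit in their open metal moulds on the shoemaker's bench. Lift the larger heel up out of its mould and stand it upright on the floor of the wooden tray that already holds a finished heel, setting it down gently rather than dropping it. Leave the smaller heel in its mould and do not push the finished heel about.

Things in the scene. Friction and masses are not known exactly. Their poses are not given: they have to be found in the camera images.
- heel_large: Larger heel, to move: black D-shaped block 50 high, 44 wide (y), 50 long, 60-120 g. Origin: underside, near mass centre, z up; flat front at x=-20, flat sides y=+-22 from x=-20 to 8, round back to x=30. Stands loose in a 20 deep cavity (floor 10 over bench) of a fixed aluminium block 120 x 110 x 30 high, aligned with it; its upper 30 stick out. No other large heel is in a mould. All mm.
- heel_small: Smaller heel, to be left in its mould: same D shape and material, 40 mm high, 32 mm wide (y), 40 mm long (x), origin at the underside. It sits 20 mm deep in a mould block like the other's (120 x 110 x 30 mm); its upper 20 mm stick out.
- heel_mate: The finished heel that already stands in the tray, to be left where it is: identical to heel_large, origin at its underside, 50 mm high. It stands in the tray's +x half.
- tray: Open wooden tray fixed to the bench, outside 222 mm (x) by 142 mm (y) by 25 mm high, walls and floor 6 mm thick, inside 210 x 130 mm. Origin: centre of its underside, on the bench; the inner floor is at z = 6 mm and the wall tops at 25 mm. Its -x half is empty: (-50, 0) mm is a good free spot.
Not all that is in view belongs to the job. What is shaped like the heel_large but orange is not meant.

How it is judged:
On the way:
1. the larger heel is lifted clear of its mould in the gripper (height (world z) of heel_large above 0.036 m and contact force between the fingers and heel_large above 0.5 N), for 0.2 s.
At the end, for the whole second after the job is handed in: The larger heel stands upright (within 7 degrees, same way up as in the mould), at rest on the tray's floor (within 5 mm) between its walls; the smaller heel is still in its mould (moved under 12 mm) and the finished heel stands where it was (moved under 20 mm, tilted under 10 degrees) (x of heel_large in the frame of tray between -0.1 and 0.1 m and y of heel_large in the frame of tray between -0.06 and 0.06 m and z of heel_large in the frame of tray between 0.002 and 0.011 m and angle between heel_large's own z axis and vertical below 0.12 rad and linear speed of heel_large below 0.02 m/s and distance of heel_small from where it was at the start of the episode below 0.012 m and distance of heel_mate from where it was at the start of the episode below 0.02 m and angle between heel_mate's own z axis and vertical below 0.17 rad); the robot touches nothing.
It fails at once if the smaller heel is pulled out of its mould (moved 12 mm or more) (distance of heel_small from where it was at the start of the episode above 0.012 m).
It fails at once if the finished heel in the tray is pushed 20 mm or more, or tipped over (distance of heel_mate from where it was at the start of the episode above 0.02 m or angle between heel_mate's own z axis and vertical above 0.5 rad).
It fails at once if the larger heel is dropped: it falls free faster than 0.7 m/s (a fall of about 25 mm) (linear speed of heel_large above 0.7 m/s and contact force between the fingers and heel_large below 0.05 N).
It also fails if it takes over 43 s, if anything falls off the work surface, if the arm or the gripper's body presses on something with over 40 N, if the wrist force passes 120 N, or if a joint passes its speed limit or range.

## Working session

There is one attempt and no reset: what is moved stays moved. The work goes in short steps, Python scripts to look and compute and a tool call to move; the robot and the scene stay as the last step left them, time stands still between calls to the robot, and variables do not carry over. Pictures are saved under pics/ and viewed, and the job is handed in when it is done.

Besides the shell and the picture viewer there is one more tool, called as name(argument=value, ...) on one line, values as JSON. servo_tool: Moves the arm, as the interface text tells. Its arguments: {"type":"object","properties":{"plan":{"type":"array","items":{"type":"array","items":{"type":"number"}}},"squeeze":{"type":"number"}},"required":["plan"]}

```bash
mkdir -p pics; python3 - <<'E'
from workcell import bot
import cv2
s=bot.observe();print({k:s[k] for k in("clock","position","tool_rot","grip_width","force")})
for n in("top","side"):
    cv2.imwrite(f"pics/{n}0.png",bot.grab_frame(n));c=bot.calibration(n);print(n,c)
E
```

```text
{'clock': 0.0, 'position': array([0.22753646, 0.58173392, 0.23070645]), 'tool_rot': array([-3.14040962e+00,  6.76770724e-05,  2.76879385e+00]), 'grip_width': 0.08498311347678636, 'force': array([ 0.67700983, -0.37392392, -0.73887197])}
top {'fx': 352.8681761557876, 'fy': 352.8681761557876, 'cx': 260.18443974763994, 'cy': 194.85067154106312, 'k1': 0.02438348614203348, 'T': array([[-0.0054299 , -0.98686681,  0.16144476,  0.38559944],
       [-0.99997835,  0.00595878,  0.00279187,  0.06479801],
       [-0.00371722, -0.1614261 , -0.9868778 ,  0.8733393 ],
       [ 0.        ,  0.        ,  0.        ,  1.        ]])}
side {'fx': 491.1621280319424, 'fy': 491.1621280319424, 'cx': 252.54398213506045, 'cy': 193.18395124079845, 'k1': -0.05409117869951584, 'T': array([[ 0.90279147, -0.33051639,  0.27518445,  0.20976941],
       [-0.43007552, -0.69138579,  0.58053487, -0.60209048],
       [-0.00161767, -0.64245202, -0.7663242 ,  0.93597077],
       [ 0.        ,  0.        ,  0.        ,  1.        ]])}
```

View pics/top0.png

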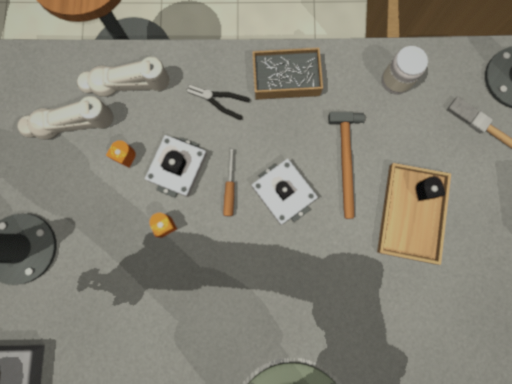

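View pics/side0.png

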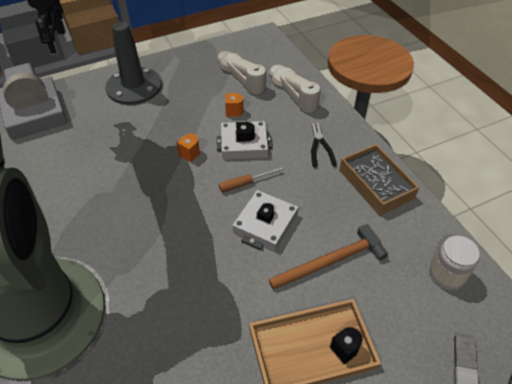

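Candidates, with top-view pixels:
- Black heel in mould at (174,162). It looks larger and sticks out more.
- Black heel in mould at (285,189). It looks smaller.
- Black heel in the tray at (431,187), the finished one.
- Orange decoys at (121,152) and (161,224).

(174,162) fits heel_large. I'll confirm it in an enlarged crop.

```bash
python3 - <<'E'
import cv2,numpy as np
t=cv2.imread("pics/top0.png");s=cv2.imread("pics/side0.png")
def g(a): return (255*(a/255.)**.6).astype('uint8')
f=lambda im,x,y,w,h:g(cv2.resize(im[y:y+h,x:x+w],(390,290),interpolation=cv2.INTER_CUBIC))
o=np.vstack([np.hstack([f(t,135,125,80,60),f(t,245,155,80,60)]),np.hstack([f(t,375,155,108,110*0+80),f(s,205,110,94,70)])])
cv2.imwrite("pics/crop.png",o)
E
```

```text
(no output)
```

View pics/crop.png

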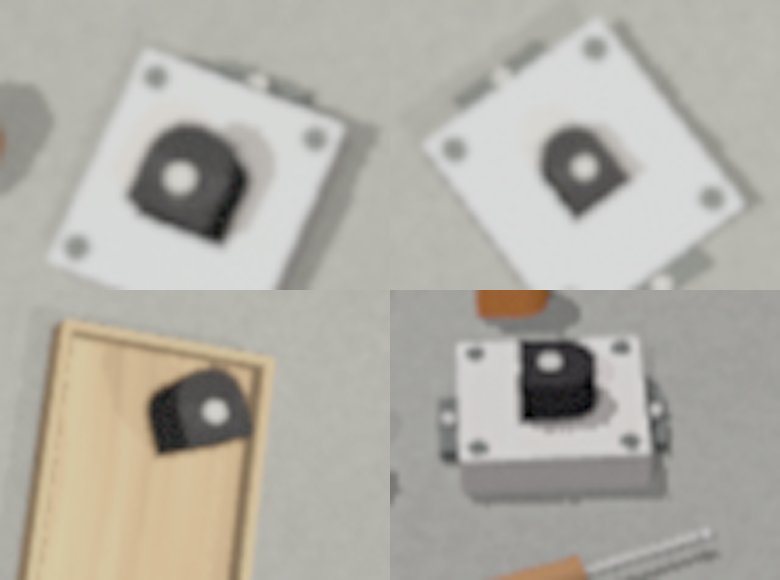

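The crop confirms it. The heel at top-view (174,162) is the larger one: it is wider and sticks out further. It also shows at side (245,131). Next I fit models to both views.

```bash
cat > h.py <<'E'
import cv2,numpy as np
from workcell import bot
from scipy.optimize import minimize
C={n:bot.calibration(n) for n in("top","side")}
def proj(n,P):
    c=C[n];T=np.linalg.inv(c["T"]);q=np.asarray(P)@T[:3,:3].T+T[:3,3]
    m=q[:,:2]/q[:,2:];r=(m**2).sum(1,keepdims=True);m=m*(1+c["k1"]*r)
    return m*[c["fx"],c["fy"]]+[c["cx"],c["cy"]]
def dshape(s=1.0):
    a=np.linspace(-np.pi/2,np.pi/2,25)
    return np.vstack([[[-20,-22]],np.c_[8+22*np.cos(a),22*np.sin(a)],[[-20,22]]])*s/1000
def rect(w,h): return np.array([[-w,-h],[w,-h],[w,h],[-w,h]])/2
def prism(o,x,y,yaw,z0,z1):
    R=np.array([[np.cos(yaw),-np.sin(yaw)],[np.sin(yaw),np.cos(yaw)]]);q=o@R.T+[x,y]
    return np.vstack([np.c_[q,np.full(len(q),z)] for z in(z0,z1)])
def fit(masks,o,z0,z1,x0):
    # masks: {name:(mask8x float, ox, oy)}
    def cost(p):
        t=0
        for n,(m,ox,oy) in masks.items():
            h=cv2.convexHull(((proj(n,prism(o,*p,z0,z1))-[ox,oy]+.5)*8-.5).astype(np.float32))
            r=np.zeros(m.shape,np.uint8);cv2.fillPoly(r,[np.round(h*16).astype(np.int32)],255,shift=4)
            r=r>0;t+=1-(r&m).sum()/max(1,(r|m).sum())
        return t
    best=None
    for yw in x0[2]:
        s=np.array([[x0[0],x0[1],yw]]*4)+np.vstack([[0,0,0],[.01,0,0],[0,.01,0],[0,0,.2]])
        r=minimize(cost,s[0],method="Nelder-Mead",options=dict(initial_simplex=s,xatol=1e-5,fatol=1e-5,maxiter=400))
        if best is None or r.fun<best.fun:best=r
    return best
def darkmask(im,x,y,w,h,th=110,fn=None,hull=True):
    c=cv2.resize(im[y:y+h,x:x+w],None,fx=8,fy=8,interpolation=cv2.INTER_CUBIC)
    m=(c.max(2)<th if fn is None else fn(c)).astype(np.uint8)
    k,l,st,ce=cv2.connectedComponentsWithStats(m);i=1+st[1:,4].argmax()
    m=(l==i).astype(np.uint8)
    if hull:
        p=cv2.convexHull(cv2.findContours(m,0,1)[0][0]);m[:]=0;cv2.fillPoly(m,[p],1)
    return m>0,x,y
def back(n,uv,z):
    c=C[n]
    m=(np.array(uv)-[c["cx"],c["cy"]])/[c["fx"],c["fy"]];g=m.copy()
    for _ in range(9): g=m/(1+c["k1"]*(g@g))
    d=c["T"][:3,:3]@[*g,1];o=c["T"][:3,3];return o+d*(z-o[2])/d[2]
E
cat > m.py <<'E'
from h import *
t=cv2.imread("pics/top0.png");s=cv2.imread("pics/side0.png")
Y=np.arange(-3,3.2,.7)
def go(nm,tb,sb,o,z0,z1,**k):
    M={"top":darkmask(t,*tb,**k),"side":darkmask(s,*sb,**k)}
    g=back("top",[tb[0]+tb[2]/2,tb[1]+tb[3]/2],z1)
    r=None
    for key in (["top"],["side"],["top","side"]):
        r=fit({q:M[q] for q in key},o,z0,z1,(g[0],g[1],Y if r is None else [r.x[2]]));print(nm,key,r.x.round(4),round(r.fun,3))
    for im,n in((t,"top"),(s,"side")):
        h=cv2.convexHull(proj(n,prism(o,*r.x,z0,z1)).astype(np.float32))
        D[n].append(h)
    return r.x
D={"top":[],"side":[]}
go("large",(155,142,40,38),(228,117,34,28),dshape(),.03,.06,th=90)
go("mate",(411,170,38,34),(322,318,48,50),dshape(),.006,.056,th=75)
wood=lambda c:(c[:,:,2].astype(int)-c[:,:,0]>35)
go("tray",(372,155,88,115),(240,290,150,94),rect(.222,.142),.0,.025,fn=wood)
block=lambda c:(c.min(2)>165)
go("block",(140,130,72,70),(212,115,64,50),rect(.12,.11),.03,.03,fn=block)
o=[]
for im,n,b in((t,"top",(130,120,85,85)),(s,"side",(205,100,85,85)),(t,"top",(365,150,120,120)),(s,"side",(240,264,150,120))):
    x,y,w,h=b;c=cv2.resize(im[y:y+h,x:x+w],(400,300),interpolation=cv2.INTER_CUBIC)
    for q in D[n]:
        cv2.polylines(c,[np.round(((q.reshape(-1,2)-[x,y]+.5)*[400/w,300/h]-.5)).astype(int)],True,(0,0,255),1)
    o.append(c)
cv2.imwrite("pics/fit.png",np.vstack([np.hstack(o[:2]),np.hstack(o[2:])]))
E
python3 m.py
```

```text
large ['top'] [ 0.5988  0.2749 -0.4217] 0.035
large ['side'] [0.6004 0.2801 0.0823] 0.321
large ['top', 'side'] [ 0.5988  0.2752 -0.4311] 0.391
mate ['top'] [ 0.5313 -0.3408  0.2595] 0.095
mate ['side'] [ 0.5328 -0.3373  0.2068] 0.044
mate ['top', 'side'] [ 0.5319 -0.3381  0.2279] 0.174
tray ['top'] [ 0.4804 -0.3076 -0.2044] 0.013
tray ['side'] [ 0.4808 -0.3033 -0.1984] 0.004
tray ['top', 'side'] [ 0.4801 -0.3067 -0.1952] 0.05
block ['top'] [ 0.6005  0.2765 -3.5284] 0.005
block ['side'] [ 0.6002  0.2772 -3.533 ] 0.046
block ['top', 'side'] [ 0.6005  0.2763 -3.5262] 0.054
```

View pics/fit.png

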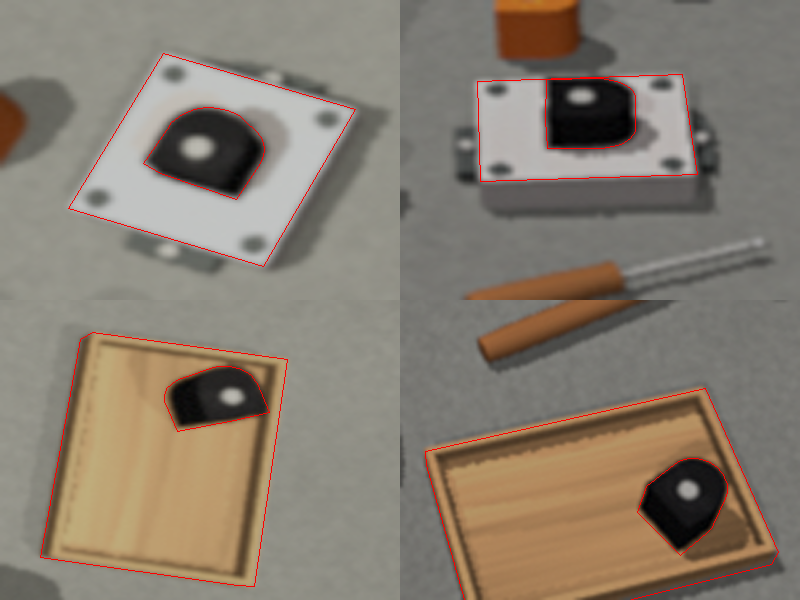

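Both views agree within about 2–3 mm:
- **heel_large:** (0.599, 0.2755), yaw ≈ -0.40
- **tray:** (0.480, -0.306), yaw -0.20
- **heel_mate:** tray frame (57, -21) mm, in the +x half as it should be

I grasp at the heel's x=-4, at world (0.595, 0.277) with tool yaw 2.74. First I swing clear of the lamp.

servo_tool(plan=[[10,-30,0,0,-1],[20,-60,0,0,-1],[35,-90,0,0,-1],[55,-120,0,-0.01,-1],[80,-145,-5,-0.02,-1],[110,-170,-10,-0.03,-1],[140,-190,-15,-0.03,-1],[170,-210,-20,-0.03,-1],[200,-225,-25,-0.03,-1],[230,-240,-30,-0.03,-1]], squeeze=40)

```text
clock: 0.93
position: [0.4589, 0.3407, 0.201]
tool_rot: [-3.141, -0.0, 2.739]
force: [-0.6, 1.4, 0.4]
grip_width: 0.0855
```

servo_tool(plan=[[28,-13,-10,0,-1],[56,-26,-20,0,-1],[84,-39,-35,0,-1],[112,-52,-50,0,-1],[130,-61,-65,0,-1],[138,-65,-80,0,-1],[138,-65,-90,0,-1],[138,-65,-90,0,-1],[138,-65,-90,0,-1],[138,-65,-90,0,-1]])

```text
clock: 1.77
position: [0.5952, 0.2781, 0.1122]
tool_rot: [3.141, 0.0, 2.74]
force: [-0.5, 0.4, 0.5]
grip_width: 0.0852
```

```bash
python3 - <<'E'
from h import *
s=bot.observe();p=s["position"];print(p,s["tool_rot"],s["qpos"].round(2),s["force"])
o=[]
for n,b in(("top",(110,100,130,110)),("side",(180,60,130,110))):
    im=bot.grab_frame(n);x,y,w,h=b
    cv2.imwrite(f"pics/{n}1.png",im)
    o.append(cv2.resize(im[y:y+h,x:x+w],(400,338),interpolation=cv2.INTER_CUBIC))
cv2.imwrite("pics/hover.png",np.hstack(o))
E
```

```text
[0.59517982 0.27808606 0.11219076] [3.14079300e+00 1.86935950e-04 2.74001336e+00] [-0.55  0.71  0.04  1.61 -0.03  0.83  0.67] [-0.49939089  0.40970385  0.5286777 ]
```

View pics/hover.png

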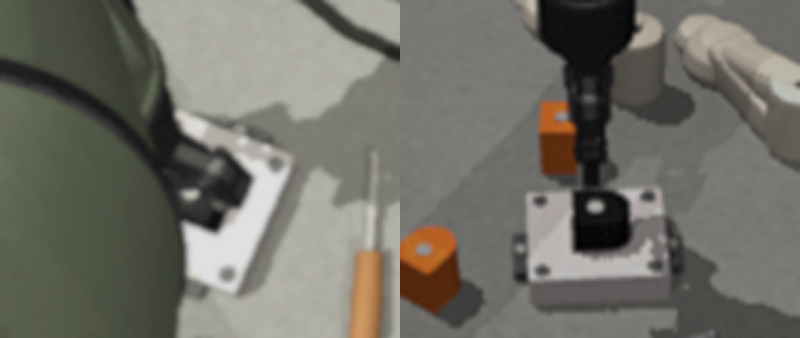

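The side view looks along the jaw direction. The finger at crop column ≈590 lines up with the flat part of the heel (573–604), so I descend.

servo_tool(plan=[[0,0,-15,0,-1],[0,0,-30,0,-1],[0,0,-42,0,-1],[0,0,-52,0,-1],[0,0,-60,0,-1],[0,0,-66,0,-1],[0,0,-71,0,-1],[0,0,-75,0,-1],[0,0,-76,0,-1],[0,0,-76,0,-1]])

```text
clock: 2.7
position: [0.5957, 0.277, 0.0352]
tool_rot: [-3.141, -0.0, 2.739]
force: [0.1, -0.0, 0.4]
grip_width: 0.0854
```

servo_tool(plan=[[0,0,0,0,-0.6],[0,0,0,0,-0.3],[0,0,0,0,-0.1],[0,0,0,0,0.0],[0,0,0,0,0.1],[0,0,0,0,0.2],[0,0,0,0,0.3],[0,0,0,0,0.5],[0,0,0,0,0.8],[0,0,0,0,1]], squeeze=40)

```text
clock: 3.53
position: [0.5959, 0.2772, 0.0358]
tool_rot: [3.141, 0.0, 2.739]
force: [-1.1, 0.4, 6.8]
grip_width: 0.0434
```

The width reads 43.4 mm, which matches the 44 mm heel. I lift slowly.

servo_tool(plan=[[0,0,0,0,1],[0,0,2,0,1],[0,0,4,0,1],[0,0,7,0,1],[0,0,11,0,1],[0,0,16,0,1],[0,0,22,0,1],[0,0,28,0,1],[0,0,34,0,1],[0,0,40,0,1]])

```text
clock: 4.37
position: [0.5957, 0.277, 0.0761]
tool_rot: [3.142, 0.0, 2.739]
force: [-1.0, -0.1, -0.7]
grip_width: 0.0435
```

servo_tool(plan=[[0,0,8,0,1],[0,0,16,0,1],[0,0,24,0,1],[0,0,32,0,1],[0,0,40,0,1],[0,0,48,0,1],[0,0,56,0,1],[0,0,62,0,1],[0,0,66,0,1],[0,0,66,0,1]])

```text
clock: 5.2
position: [0.596, 0.2772, 0.1423]
tool_rot: [3.141, 0.001, 2.739]
force: [0.1, -0.8, -0.5]
grip_width: 0.0432
```

```bash
python3 - <<'E'
from h import *
s=bot.observe();print(s["position"],s["force"],s["grip_width"])
im=bot.grab_frame("side");cv2.imwrite("pics/side2.png",im);cv2.imwrite("pics/lift.png",cv2.resize(im[50:180,170:330],(640,520),interpolation=cv2.INTER_CUBIC))
E
```

```text
[0.59601611 0.27723326 0.14226496] [ 0.05143092 -0.76394258 -0.52376755] 0.043242456143002726
```

View pics/lift.png

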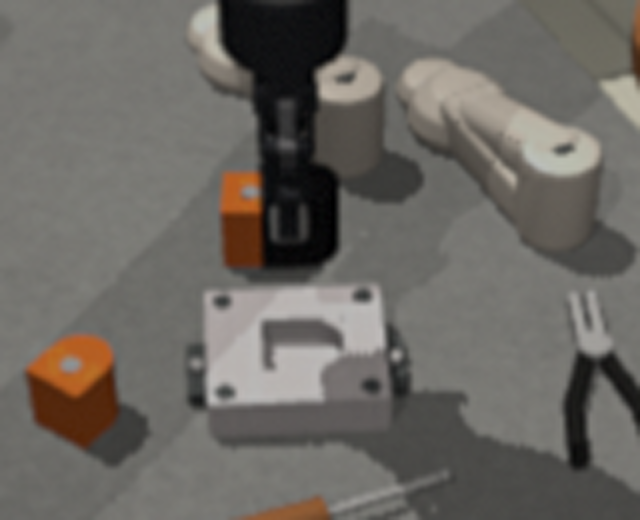

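The heel is out, upright and held; the mould at crop (300,340) is empty. I carry it to the tray at heel target (0.431, -0.296), which means TCP (0.427, -0.295) with a turn of +0.2.

servo_tool(plan=[[-2,-8,5,0.0,1],[-6,-22,10,0.01,1],[-12,-42,15,0.02,1],[-19,-64,18,0.03,1],[-26,-88,20,0.04,1],[-33,-112,20,0.05,1],[-40,-136,20,0.06,1],[-47,-160,20,0.07,1],[-54,-184,20,0.08,1],[-61,-208,20,0.09,1]])

```text
clock: 6.08
position: [0.5335, 0.0666, 0.1616]
tool_rot: [-3.141, 0.0, 2.829]
force: [0.8, -0.9, -0.4]
grip_width: 0.043
```

servo_tool(plan=[[-7,-24,0,0.01,1],[-14,-48,0,0.02,1],[-21,-72,0,0.03,1],[-28,-96,0,0.04,1],[-35,-120,0,0.05,1],[-42,-144,0,0.06,1],[-49,-168,0,0.07,1],[-56,-192,0,0.08,1],[-63,-216,0,0.09,1],[-70,-240,0,0.1,1]])

```text
clock: 6.92
position: [0.4629, -0.1729, 0.1616]
tool_rot: [-3.141, -0.0, 2.929]
force: [0.9, 0.3, -0.1]
grip_width: 0.0432
```

servo_tool(plan=[[-7,-24,0,0.01,1],[-14,-48,0,0.01,1],[-21,-72,0,0.01,1],[-27,-92,0,0.01,1],[-32,-108,0,0.01,1],[-36,-119,0,0.01,1],[-37,-124,0,0.01,1],[-37,-124,0,0.01,1],[-37,-124,0,0.01,1],[-37,-124,0,0.01,1]])

```text
clock: 7.75
position: [0.428, -0.294, 0.1613]
tool_rot: [3.141, -0.0, 2.94]
force: [0.1, 0.3, -1.0]
grip_width: 0.0435
```

```bash
python3 - <<'E'
from h import *
s=bot.observe();p=s["position"];print(s["clock"],p,s["tool_rot"],s["qpos"].round(2),s["force"],s["grip_width"])
z=p[2]-.0255; yaw=s["tool_rot"][2]-2.739-.40; x,y=p[0]+.004*np.cos(yaw),p[1]+.004*np.sin(yaw);print(x,y,z,yaw)
o=[]
for n in("top","side"):
    im=bot.grab_frame(n);cv2.imwrite(f"pics/{n}3.png",im)
    h=cv2.convexHull(proj(n,prism(dshape(),x,y,yaw,z,z+.05)).astype(np.float32)).astype(int)
    h2=cv2.convexHull(proj(n,prism(dshape(),.431,-.296,-.2,.006,.006)).astype(np.float32)).astype(int)
    cv2.polylines(im,[h],True,(0,0,255),1);cv2.polylines(im,[h2],True,(0,255,0),1)
    o.append(cv2.resize(im,(400,300)) if 0 else im[134:384,220:] if n=="side" else im[120:370,220:])
cv2.imwrite("pics/over.png",cv2.resize(np.hstack(o),(800,342)))
E
```

```text
7.75 [ 0.42798511 -0.29395911  0.1612969 ] [ 3.14121639e+00 -1.82495633e-06  2.94008224e+00] [ 0.46  0.45  0.04  1.95 -0.03  0.75  1.88] [ 0.07560286  0.28796054 -1.03177831] 0.043500702549970016
0.43190623642855785 -0.2947495406579774 0.1357969027510027 -0.19891776175401754
```

View pics/over.png

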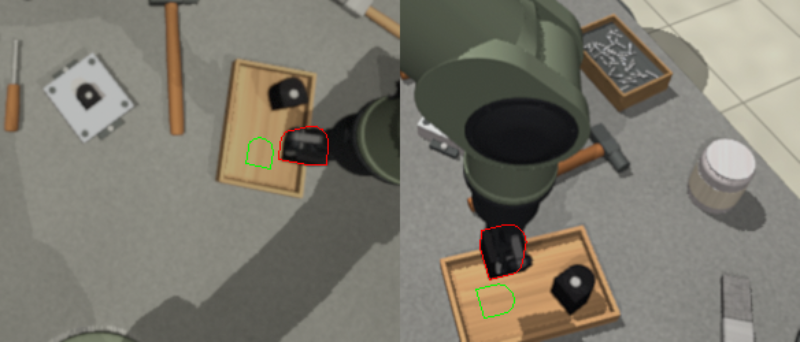

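The predicted heel outline (red) matches in both views, and the target (green) is free tray floor well away from the finished heel. I descend.

servo_tool(plan=[[-1,-1,-8,0,1],[-1,-1,-20,0,1],[-1,-1,-34,0,1],[-1,-1,-48,0,1],[-1,-1,-62,0,1],[-1,-1,-76,0,1],[-1,-1,-90,0,1],[-1,-1,-102,0,1],[-1,-1,-110,0,1],[-1,-1,-114,0,1]])

```text
clock: 8.68
position: [0.4262, -0.2954, 0.046]
tool_rot: [3.141, -0.001, 2.939]
force: [-0.2, 0.1, -1.2]
grip_width: 0.0434
```

servo_tool(plan=[[0,0,-1,0,1],[0,0,-2,0,1],[0,0,-3,0,1],[0,0,-4,0,1],[0,0,-5,0,1],[0,0,-6,0,1],[0,0,-7,0,1],[0,0,-8,0,1],[0,0,-9,0,1],[0,0,-10,0,1]])

```text
clock: 9.52
position: [0.4267, -0.296, 0.0372]
tool_rot: [-3.142, 0.0, 2.939]
force: [-0.2, -0.7, -0.7]
grip_width: 0.0436
```

servo_tool(plan=[[0,0,-0.5,0,1],[0,0,-1,0,1],[0,0,-1.5,0,1],[0,0,-2,0,1],[0,0,-2.5,0,1],[0,0,-3,0,1],[0,0,-3.5,0,1],[0,0,-4,0,1],[0,0,-4.5,0,1],[0,0,-4.5,0,1]])

```text
clock: 10.35
position: [0.4266, -0.2959, 0.0327]
tool_rot: [3.142, -0.0, 2.939]
force: [0.7, -0.2, -0.5]
grip_width: 0.0435
```

servo_tool(plan=[[0,0,-0.4,0,1],[0,0,-0.8,0,1],[0,0,-1.2,0,1],[0,0,-1.4,0,1],[0,0,-1.6,0,1],[0,0,-1.6,0,1],[0,0,-1.6,0,1],[0,0,-1.6,0,1],[0,0,-1.6,0,1],[0,0,-1.6,0,1]])

```text
clock: 11.18
position: [0.4267, -0.296, 0.0317]
tool_rot: [-3.142, 0.0, 2.939]
force: [-3.6, 2.0, 15.0]
grip_width: 0.0431
```

The heel touches the floor (15 N) at TCP 0.0317, where I predicted 0.0315. I release and hold position.

servo_tool(plan=[[0,0,0.3,0,1],[0,0,0.3,0,0.3],[0,0,0.3,0,0],[0,0,0.3,0,-0.1],[0,0,0.3,0,-0.3],[0,0,0.3,0,-0.5],[0,0,0.3,0,-0.7],[0,0,0.3,0,-0.85],[0,0,0.3,0,-1],[0,0,0.3,0,-1]])

```text
clock: 12.02
position: [0.4266, -0.2959, 0.0315]
tool_rot: [-3.142, -0.0, 2.939]
force: [0.2, -0.4, 0.1]
grip_width: 0.0851
```

servo_tool(plan=[[0,0,0,0,-1],[0,0,3,0,-1],[0,0,8,0,-1],[0,0,16,0,-1],[0,0,26,0,-1],[0,0,38,0,-1],[0,0,52,0,-1],[0,0,66,0,-1],[0,0,80,0,-1],[0,0,95,0,-1]])

```text
clock: 12.85
position: [0.4267, -0.2959, 0.1282]
tool_rot: [-3.141, 0.001, 2.939]
force: [-0.1, 0.6, -0.3]
grip_width: 0.0853
```

servo_tool(plan=[[0,10,10,0,-1],[0,30,20,0,-1],[0,60,30,0,-1],[0,90,40,0,-1],[0,120,40,0,-1],[0,150,40,0,-1],[0,170,40,0,-1],[0,180,40,0,-1],[0,180,40,0,-1],[0,180,40,0,-1]])

```text
clock: 13.68
position: [0.4267, -0.1159, 0.1669]
tool_rot: [-3.141, 0.001, 2.94]
force: [-0.2, 0.0, -0.6]
grip_width: 0.0852
```

```bash
python3 - <<'E'
from h import *
s=bot.observe();print(s["clock"],s["position"],s["force"],s["grip_width"])
o=[]
for n in("top","side"):
    im=bot.grab_frame(n);cv2.imwrite(f"pics/{n}4.png",im)
    for a in((.431,-.2965,-.2,(0,0,255)),(.5319,-.3381,.228,(0,255,0))):
        h=cv2.convexHull(proj(n,prism(dshape(),*a[:3],.006,.056)).astype(np.float32)).astype(int)
        cv2.polylines(im,[h],True,a[3],1)
    o.append(cv2.resize(im[284:384,250:383] if n=="side" else im[160:270,350:496],(400,300),interpolation=cv2.INTER_CUBIC))
cv2.imwrite("pics/end.png",np.vstack([np.hstack(o),np.hstack([cv2.resize(cv2.imread(f"pics/{n}4.png"),(400,300)) for n in("top","side")])]))
E
```

```text
13.6833 [ 0.42670759 -0.11593103  0.16688098] [-0.23607864  0.03390525 -0.63663119] 0.08520494294087409
```

View pics/end.png

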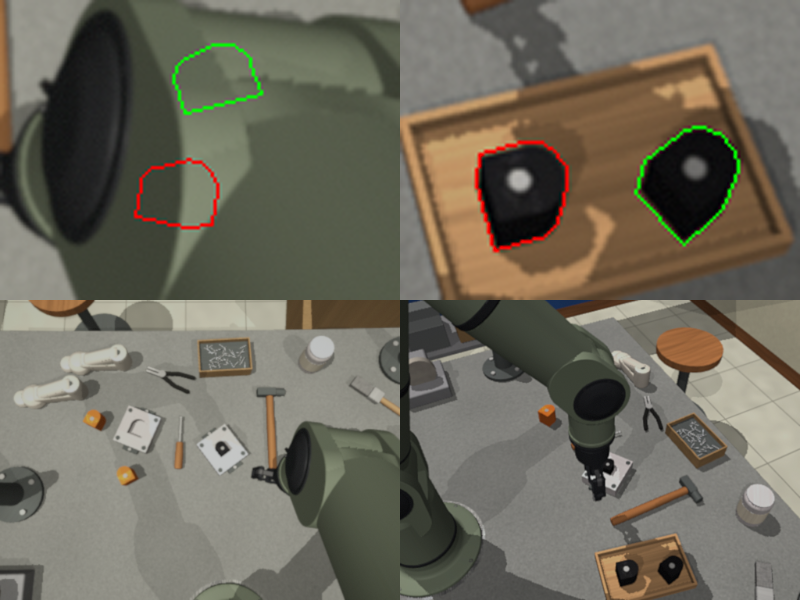

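The side view shows the heel upright on the tray floor at crop (520,195), on its predicted outline. The finished heel at (690,185) matches its original fit. The top view shows the small heel still in its mould, and the arm touches nothing, so I hand in.

```bash
python3 -c "
from workcell import bot
print(bot.job_done())"
```

```text
the job is handed in; nothing more can be done
None
```

I lifted the larger black heel out of its mould, carried it to the tray's empty half, and set it down until it touched the floor with about 15 N. I then opened the gripper, backed off, and handed the job in at about 13.8 s of the 43 s allowed; no verdict is reported.

**Last checks:**
- **Larger heel:** in the final side view it stands upright, on its predicted outline at about (0.431, -0.2965), which is tray (-50, 0).
- **Finished heel:** it still matches the outline fitted at the start.
- **Smaller heel:** it is still visible in its mould in the top view; I judged this by eye and did not measure it.
- **Arm:** the gripper is open and clear, with force near zero.

In the final top view the arm hid the tray, so the placing rests on the side view plus the touchdown height (0.0317 m measured, 0.0315 m expected). No check failed or disagreed by more than about 5 mm between the two cameras. One early side-only fit gave a poor heel angle, so I used the top-view and mould-block fits instead.

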